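# Key the locking disc of a tape-roll holder onto its pin

## Robot

A 6-joint arm with a two-finger parallel gripper is mounted at the origin on a cart in front of the work surface, level with it; the furniture and walls round the work are solid. World frame = base frame: x ahead of the robot, y to its left, z up, the work surface at z = 0. Lengths are in m, angles in rad, forces in N, time in s.
With the tool pointing down it reaches from about 0.375 to 0.975 m from the base axis. Payload 3.8 kg.
Tool frame: the origin (TCP) lies between the finger pads; the fingertips stand arm.tip_extent ahead of it and the grasp point (between the pads) lies 11 mm behind it (arm.tip_extent is the distance from the TCP to the fingertips, in m); z points along the fingers, y is the line along which they close (so a half turn about z gives the same grasp; the last joint's range is limited). The gripper opens to 85 mm and grips with 20 to 120 N. Pads are 22 mm wide; open, the fingers measure 114 mm over their backs; the gripper's body (76 mm by 85 mm) begins 54 mm behind the grasp point. The pads swing forward as they close: fully open they stand 13 mm farther back than shut.
Start: joints at [-1.334, 0.264, 1.604, -0, 1.274, -0.037], TCP at [0.183, -0.65, 0.239] pointing down, gripper open.
Joint ranges: [-2.63, 2.63], [-0.94, 2.18], [0.31, 2.57], [-1.31, 4.45], [0, 2.66], [-2.55, 2.55]. Speed limits (rad/s): [2.57, 2.57, 3.14, 3.14, 3.14, 3.14].

## Interface

Orientations are given as a unit quaternion [w, x, y, z].
In Python, from bench import arm gives the robot as it stands.
- The arm moves only by the shell command python3 -m inch 'ROWS' [FORCE]. ROWS is JSON, a list of rows, each a list of 3 entries, a list of its own where there are three numbers: the closure in counts, from 0 (fully open) to 255 (shut), then the shift along the tool's x, y, z in m, then the turn, a rotation vector about the tool's x, y, z in degrees. In form: [[hand, [x, y, z], [rx, ry, rz]], ...]. A call has 1 to 8 rows; each row shifts and turns the commanded pose from where the row before left it, along the tool's axes as they then stand; what a row does not reach is not made up. A row lasts 1/12 s, in which the tool goes at most 41.7 mm and 7.16 degrees, less where a joint would pass 70% of its speed; a pose out of reach is approached as far as the arm can. A call with a gripper value outside its range is refused whole. The fingers move at their own pace and stop on an object; FORCE is the grip in N (left out, the last holds). Time passes only in rows, so rows that do not move let the fingers close. It gives the time, the measured TCP pose, the force, the opening and the grip force at its end, in the units of the state.
- arm.get_state(): the state, without advancing time (a new reading comes with each control period).
- arm.snapshot(name): name is "side" or "top" or "wrist"; returns a dict with "frame" (420x560x3 uint8, red, green, blue), "z_map" (420x560 float32, m along the optical axis (not along the pixel's ray), 0 where there is no reading), "vertical_fov" (degrees; the focal length in pixels is half the picture's height over the tangent of half this angle, whatever the lens; pixels are square), "cx", "cy" (the principal point, pixels), "R" (3x3) and "t" (3): a world point X has camera coordinates R X + t; the wrist camera has in their place "hand_eye" (4x4, takes a point from camera to tool coordinates, whose origin is the TCP and whose axes are the flange's). Camera axes: x right, y down, z forward; pixel columns grow to the right and rows downward; lengths in m; the calibration is good to about 2 mm. A picture is of the moment at which its call begins: read the wrist's pose just before it.
- arm.finish_job(): hands the job in; it is judged then, once.
Trained networks look in a picture, given as the dict that the camera call returned (one of the last four; its "shot" number tells which), for a name from the list of things; names that differ only in an ending like _2 or _b are one class to them, and where a whole thing is asked for, a point or a joint stands for the part that bears it (a point fixed in the world has none). Each returns a list of dicts, best first, with "p" (0 to 1); they miss things now and then, are a little off and sometimes report something else, mostly with a low value. They report only what shows in the picture. A call takes as long as a camera call. They do not tell look-alikes from the thing itself.
- arm.regions_of(label, picture): "mask" (420x560 bool, what is visible of it) and "bbox" ([left, top, right, bottom] in pixels, round what is visible of it).
- arm.spot_point(label, picture): "at" ([column, row] in pixels: a listed point, or the origin of a listed thing).
The state is a dict: "clock": time; "joint_positions": joint angles; "joint_velocities": joint speeds; "tau": joint torques, N m; "position": TCP position; "eef_rot": TCP orientation; "ft_force": force on the tool from outside, world axes, zero at the start; "moment": the same for the moment, N m; "opening": finger opening in m; "grasp_force": force on a finger pad.
Only numpy, scipy, OpenCV 4.12 (cv2) and the standard library are available. Lean on these libraries where they do the work, as an engineer would, in place of code of your own. Each camera call takes 0.05 s, during which the arm holds its last target. There are 200 camera calls.

## Task

Lock the tape roll in its holder: with a fingertip against the upright stud, push the loose disc on top round until the notch in its rim is over the locating pin, then press the disc straight down until it is fully home on the roll, and leave it there. Only push and press: do not lift the disc, and leave the other things on the table where they are.

Things in the scene. Friction and masses are not known exactly. Their poses are not given: they have to be found in the camera images.
- roll_holder: Tape-roll holder fixed to the table: grey round base plate, 148 mm diameter, 10 mm thick, with a roll of brown packing tape (116 mm diameter, 48 mm high) lying on it round a black core. Origin: centre of the underside of the base, on the axis of the disc; z up; its x axis points to the locating pin. A 30 mm wide lug of the base sticks out under the pin, to 86 mm from the axis. It stands at any yaw.
- pin_tip (a point): Top of the steel locating pin, a post of 12 mm diameter beside the roll, 66 mm from the disc's axis, 72 mm above the table. Its top 5 mm taper to 4 mm diameter. While the disc is up, the outer part of the pin can be seen from above just beyond the disc's rim.
- disc_turn (a joint): Turn of the disc about its upright axis, rad, growing anticlockwise seen from above; 0 (or any whole number of turns of 6.283) when the notch is exactly over the pin. It turns freely either way without end; friction of about 0.07 N m makes it stay where it is left. Starts anywhere from 0.7 to 5.58.
- disc_drop (a joint): How far the disc has been pressed down, m: 0 as it starts, 0.014 fully home. A stiff sliding fit holds it at any height; about 6 N pushes it down (more when quick), about 10 N would lift it. Off the notch it meets the pin and stops after 0.0015 to 0.004 (it can still be turned from there); within about 4 degrees the taper of the pin leads it in.
- notch (a point): Middle of the notch in the disc's rim, on the underside, 66 mm from the axis. The notch is 16 mm wide and 10 mm deep, open outward. The disc is a plain grey plate, 136 mm diameter, 6 mm thick; its top is 79.5 mm above the table at the start and 65.5 mm when home.
- stud_top (a point): Top centre of the finger stud, an upright round aluminium stud of 14 mm diameter that stands 26 mm above the disc's plate, 45 mm from the axis, exactly opposite the notch; the lowest 3 mm are a 20 mm collar.
- hub_top (a point): Centre of the flat top of the disc's hub, an aluminium boss of 36 mm diameter that stands 12 mm above the plate; it lies on the axis of the disc, and is a good place to press. 91.5 mm above the table at the start, 77.5 mm when home.
- rubber_stamp: Bystander: rubber stamp with a wooden handle, 26 x 52 x 74 mm, loose; origin centre of its underside.
- stapler: Bystander: dark blue stapler, 36 x 142 x 50 mm (long along its y axis), loose; origin centre of its underside.
- calculator: Bystander: dark calculator, 114 x 68 x 15 mm, loose; origin centre of its underside.
- food_tin: Bystander: closed food tin, 75 mm diameter, 110 mm high, loose; origin centre of its underside.
Things that resemble listed ones, but are neither listed nor needed, are in the scene too. Of the things that look like the roll_holder, the larger one is meant.

How it is judged:
By the outcome, as a careful person would: the job done as asked, in the order asked, and still so for the second after the job is handed in, with the robot touching nothing.
It also fails if it takes over 48 s, if anything falls off the work surface, if the arm or the gripper's body presses on something with over 40 N, if the wrist force passes 120 N, or if a joint passes its speed limit or range.

## Working session

There is one attempt and no reset: what is moved stays moved. The work goes in short steps, Python scripts to look and compute and a shell command to move; the robot and the scene stay as the last step left them, time stands still between calls to the robot, and variables do not carry over. Pictures are saved under pics/ and viewed, at most 10 in all, crops included, and the job is handed in when it is done.

```bash
ls; mkdir -p pics
cat > h.py <<'E'
import numpy as np, cv2
from bench import arm
def foc(p): return 210/np.tan(np.radians(p["vertical_fov"])/2)
def cam2world(p,c):
    return np.asarray(p["R"]).T@(c-np.asarray(p["t"]))
def pix(p,u,v,z=None,d=None):
    f=foc(p); r=np.array([(u-p["cx"])/f,(v-p["cy"])/f,1.])
    if z is None:
        if d is None: d=p["z_map"][int(round(v)),int(round(u))]
        return cam2world(p,r*d)
    R=np.asarray(p["R"]);o=-R.T@np.asarray(p["t"]);w=R.T@r
    return o+w*(z-o[2])/w[2]
def save(p,n): cv2.imwrite("pics/"+n,p["frame"][:,:,::-1])
E
python3 - <<'E'
from h import *
s=arm.get_state();print(s,arm.tip_extent)
p=arm.snapshot("top");save(p,"top.png");q=arm.snapshot("side");save(q,"side.png")
for n,z in [("hub_top",.0915),("stud_top",.1055),("pin_tip",.072),("notch",.0735),("roll_holder",0)]:
    for nm,c in (("top",p),("side",q)):
        for r in arm.spot_point(n,c): print(n,nm,r["p"],r["at"],pix(c,*r["at"],z=z).round(4))
E
```

```text
pics
{'clock': 0.0, 'joint_positions': array([-1.33391807e+00,  2.64726461e-01,  1.60538081e+00, -2.25059399e-05,
        1.27371414e+00, -3.69279327e-02]), 'joint_velocities': array([-0.00092908, -0.0004475 , -0.00037462, -0.00107615,  0.00069173,
        0.00029022]), 'tau': array([-1.98002577e-03, -5.15115595e+01, -3.67313719e+01, -4.21409950e-04,
        1.28474634e-02, -1.04832324e-05]), 'position': array([ 0.18232217, -0.64916139,  0.23797633]), 'eef_rot': array([-1.10774492e-03,  9.90642332e-01,  1.36479037e-01, -1.21927767e-04]), 'ft_force': array([-0.47396917,  0.16096226,  1.59550838]), 'moment': array([-0.04331958,  0.01626631,  0.00333431]), 'grasp_force': 0.0, 'opening': 0.08552431524346349} 0.008
hub_top top 0.84 [323.8, 245.3] [ 0.4775 -0.333   0.0915]
hub_top top 0.62 [264.1, 152.7] [ 0.6957 -0.2046  0.0915]
hub_top side 0.93 [333.9, 225.1] [ 0.6987 -0.2333  0.0915]
hub_top side 0.73 [251.5, 216.8] [ 0.4713 -0.2106  0.0915]
hub_top side 0.56 [248.9, 242.3] [ 0.474  -0.3179  0.0915]
stud_top top 0.94 [256.2, 136.3] [ 0.7307 -0.1874  0.1055]
stud_top top 0.74 [328.0, 26
[... 464 characters left out ...]
.7, 261.5] [ 0.4321 -0.3721  0.072 ]
notch top 0.82 [271.9, 174.7] [ 0.6476 -0.2214  0.0735]
notch top 0.67 [314.2, 219.0] [ 0.5402 -0.316   0.0735]
notch side 0.65 [275.3, 252.1] [ 0.5436 -0.3318  0.0735]
notch side 0.54 [232.0, 243.1] [ 0.4272 -0.3034  0.0735]
roll_holder top 0.77 [317.8, 252.7] [ 0.4693 -0.3289  0.    ]
roll_holder top 0.75 [264.4, 162.5] [ 0.702  -0.2027  0.    ]
roll_holder side 0.9 [332.2, 246.2] [ 0.7025 -0.2169  0.    ]
roll_holder side 0.75 [337.8, 285.0] [ 0.7101 -0.369   0.    ]
roll_holder side 0.63 [247.6, 268.3] [ 0.4685 -0.321   0.    ]
roll_holder side 0.54 [224.1, 325.2] [ 0.4306 -0.5169  0.    ]
roll_holder side 0.16 [276.0, 251.0] [ 0.5422 -0.2469  0.    ]
```

Run:
```python
import cv2
im=cv2.imread("pics/top.png")[90:330,180:440]
cv2.imwrite("pics/topc.png",cv2.resize(im,None,fx=2.5,fy=2.5,interpolation=2))
```

```text
(no output)
```

View pics/topc.png

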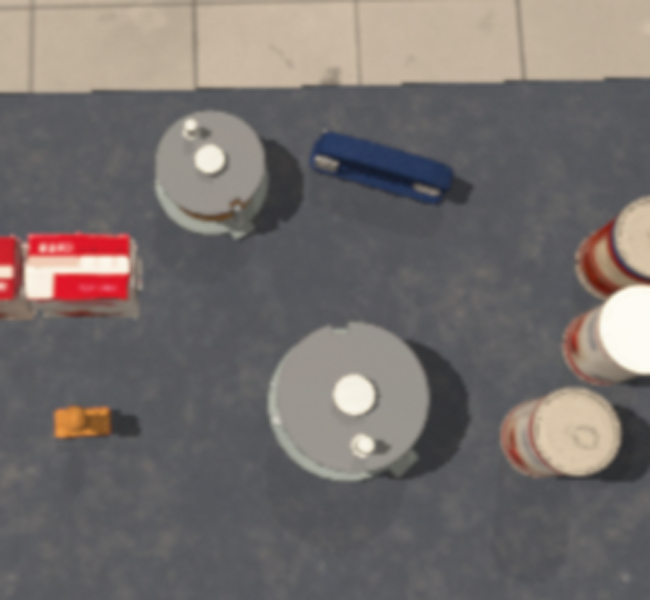

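View pics/side.png

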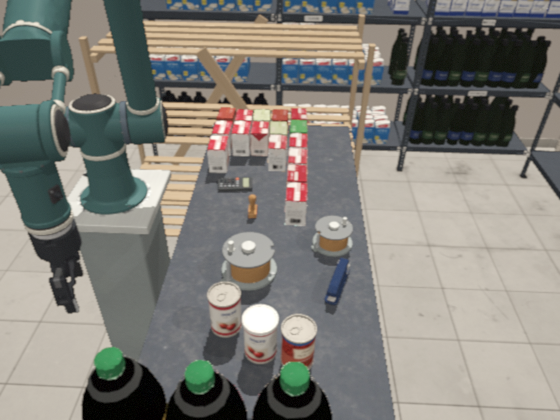

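The pictures show the larger holder with its hub at about (322,247) in the top view. Its stud is at (325,267), the lug and pin at (341,274) and the notch at (316,222). In the world frame the stud is at about 188° and the pin at about 220°, so the notch has to turn about 150° clockwise. I'll go above it for a closer look.

```bash
r='[255,[0.0305,-0.019,-0.005],[0,0,0]]'; python3 -m inch '[[255,[0.03,-0.019,-0.01],[0,0,0]],[255,[0.03,-0.019,-0.01],[0,0,0]],[255,[0.03,-0.019,-0.01],[0,0,0]],[255,[0.03,-0.019,-0.01],[0,0,0]],[255,[0.03,-0.019,-0.005],[0,0,0]],[255,[0.03,-0.019,-0.005],[0,0,0]],[255,[0.03,-0.019,-0.005],[0,0,0]],[255,[0.03,-0.019,-0.005],[0,0,0]]]'
python3 -m inch '[[255,[0.03,-0.019,0],[0,0,0]],[255,[0.03,-0.019,0],[0,0,0]],[255,[0.03,-0.019,0],[0,0,0]],[255,[0.03,-0.019,0],[0,0,0]],[255,[0,0,0],[0,0,-7]],[255,[0,0,0],[0,0,-7]],[255,[0,0,0],[0,0,-7]],[255,[0,0,0],[0,0,-7]]]'
python3 -m inch '[[255,[0,0,0],[0,0,-7]],[255,[0,0,0],[0,0,-7]],[255,[0,0,0],[0,0,-7]],[255,[0,0,0],[0,0,-7]],[255,[0,0,0],[0,0,-7]],[255,[0,0,0],[0,0,-7]],[255,[0,0,0],[0,0,-7]],[255,[0,0,0],[0,0,0]]]'
cat >> h.py <<'E'
from scipy.spatial.transform import Rotation as Ro
def wrist():
    s=arm.get_state(); p=arm.snapshot("wrist")
    T=np.eye(4);w,x,y,z=s["eef_rot"];T[:3,:3]=Ro.from_quat([x,y,z,w]).as_matrix();T[:3,3]=s["position"]
    M=T@np.asarray(p["hand_eye"]); p["R"]=M[:3,:3].T; p["t"]=-M[:3,:3].T@M[:3,3]
    return s,p
def yaw(s):
    w,x,y,z=s["eef_rot"]; a=Ro.from_quat([x,y,z,w]).as_matrix()[:,0]; return np.degrees(np.arctan2(a[1],a[0]))
def look(n):
    s,p=wrist(); save(p,n); print("tcp",s["position"].round(4),"yaw",yaw(s).round(1),"F",s["ft_force"].round(1),"t",s["clock"])
    for m,z in [("hub_top",.0915),("stud_top",.1055),("pin_tip",.072),("notch",.0795)]:
        for r in arm.spot_point(m,p): print(m,r["p"],r["at"],pix(p,*r["at"],z=z).round(4), "depth z",pix(p,*r["at"]).round(4))
    return s,p
E
python3 -c "
from h import *
look('w1.png')"
```

```text
clock: 1.27
position: [0.3734, -0.4372, 0.2999]
eef_rot: [0.0, 0.991, 0.136, 0.0]
ft_force: [0.6, -0.0, -0.0]
opening: -0.0
grasp_force: 0.0
clock: 1.93
position: [0.4678, -0.3325, 0.2994]
eef_rot: [0.0, 0.927, 0.375, 0.0]
ft_force: [-0.6, 0.1, 0.7]
opening: -0.0003
grasp_force: 0.0
clock: 2.6
position: [0.4675, -0.333, 0.2994]
eef_rot: [0.0, 0.689, 0.725, 0.0]
ft_force: [0.1, 0.5, 0.5]
opening: 0.0003
grasp_force: 0.0
tcp [ 0.4675 -0.333   0.2994] yaw 92.9 F [0.1 0.5 0.5] t 2.6
hub_top 0.94 [287.4, 178.2] [ 0.4718 -0.3241  0.0915] depth z [ 0.4718 -0.3243  0.0905]
hub_top 0.81 [517.5, 70.3] [ 0.6938 -0.2046  0.0915] depth z [ 0.7086 -0.2017  0.0696]
stud_top 0.93 [555.3, 49.7] [ 0.7146 -0.1874  0.1055] depth z [ 0.7339 -0.1826  0.0803]
stud_top 0.84 [244.0, 182.6] [ 0.4258 -0.328   0.1055] depth z [ 0.4256 -0.3283  0.1043]
stud_top 0.64 [242.7, 210.9] [ 0.4246 -0.3597  0.1055] depth z [ 0.4215 -0.3686  0.0787]
pin_tip 0.72 [244.9, 212.2] [ 0.4234 -0.3724  0.072 ] depth z [ 0.4242 -0.3698  0.0797]
pin_tip 0.71 [461.9, 91.5] [ 0.6535 -0.2254  0.072 ] depth z [ 0.6688 -0.2234  0.043 ]
notch 0.67 [345.8, 166.5] [ 0.5371 -0.3102  0.0795] depth z [ 0.5538 -0.3239 -0.0008]
notch 0.65 [457.0, 89.1] [ 0.6439 -0.2238  0.0795] depth z [ 0.6581 -0.2217  0.0518]
```

View pics/w1.png

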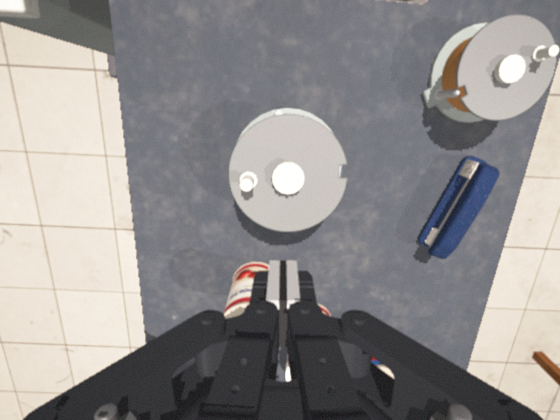

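The wrist view shows the hub at (288,178), the stud at (247,182), the pin and lug at about (245,212) and the notch at (343,171). The hub height (0.0905) and the stud radius (46 mm) both match what was given. The stud is at about 186° and its target is about 45°, so I'll go down behind the stud on its −y side.

```bash
python3 -m inch '[[255,[-0.009,-0.0195,0.02],[0,0,-3]],[255,[-0.009,-0.0195,0.02],[0,0,0]],[255,[0,0,0.035],[0,0,0]],[255,[0,0,0.035],[0,0,0]],[255,[0,0,0.035],[0,0,0]],[255,[0,0,0.035],[0,0,0]],[255,[0,0,0.023],[0,0,0]],[255,[0,0,0],[0,0,0]]]'
python3 -c "
from h import *
look('w2.png')"
```

```text
clock: 3.52
position: [0.4263, -0.3507, 0.0903]
eef_rot: [-0.005, 0.672, 0.741, -0.0]
ft_force: [-1.2, 0.2, -0.2]
opening: -0.0002
grasp_force: 0.0
tcp [ 0.4263 -0.3507  0.0903] yaw 95.6 F [-1.2  0.2 -0.2] t 3.5167
hub_top 0.65 [385.6, 250.3] [ 0.4712 -0.3258  0.0915] depth z [ 0.4714 -0.326   0.091 ]
stud_top 0.69 [289.3, 262.0] [ 0.4268 -0.3291  0.1055] depth z [ 0.4269 -0.3299  0.104 ]
notch 0.58 [507.1, 227.9] [ 0.5326 -0.3133  0.0795] depth z [ 0.5954 -0.3378 -0.0011]
```

View pics/w2.png

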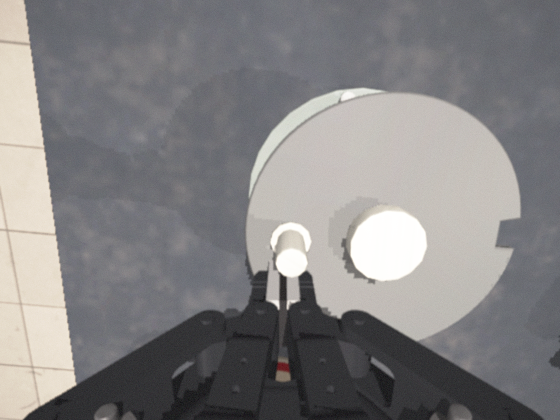

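The finger is in place behind the stud. There is a white spot at (348,97) by the +y rim, and I need to know whether that or the lug side is the pin, so I'll zoom in.

Run:
```python
from h import *
s,p=wrist()
print([pix(p,348,97,z=z).round(4) for z in (.0,.03,.072)],pix(p,348,97).round(4),p["vertical_fov"],p["cx"],p["cy"])
a=cv2.imread("pics/top.png")[200:300,270:370]; b=cv2.imread("pics/w1.png")[95:245,215:365]; c=cv2.imread("pics/w2.png")[60:220,230:420]
f=lambda i:cv2.resize(i,(390,390),interpolation=2)
cv2.imwrite("pics/z.png",np.hstack([f(a),f(b)]))
```

```text
[array([ 0.4678, -0.262 ,  0.    ]), array([ 0.462 , -0.2633,  0.03  ]), array([ 0.4539, -0.2651,  0.072 ])] [ 0.4526 -0.2654  0.0786] 67.14620909346405 282.66260310124346 212.8938659704363
```

View pics/z.png

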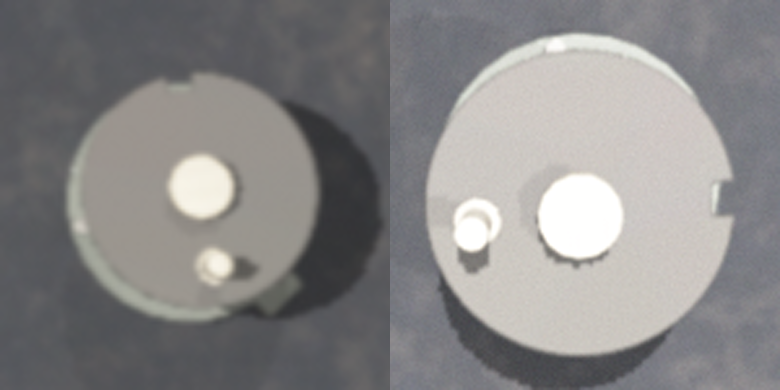

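Run:
```python
from h import *
p=arm.snapshot("top")
g=lambda x,y,z:pix(p,270+x/3.9,200+y/3.9,z=z)
A=g(201,187,.0915);print(A)
for x,y,z in[(301,285,.01),(262,312,.01),(282,300,.01),(80,228,.01),(80,228,.072),(215,265,.1055),(180,85,.0795)]:
    d=(g(x,y,z)-A)[:2];print(x,y,z,g(x,y,z).round(4),np.hypot(*d).round(4),np.degrees(np.arctan2(d[1],d[0])).round(1))
```

```text
[ 0.4717044  -0.32770205  0.0915    ]
301 285 0.01 [ 0.4183 -0.3958  0.01  ] 0.0866 -128.1
262 312 0.01 [ 0.4025 -0.3711  0.01  ] 0.0817 -147.9
282 300 0.01 [ 0.4095 -0.3837  0.01  ] 0.0837 -138.0
80 228 0.01 [ 0.4561 -0.2615  0.01  ] 0.068 103.3
80 228 0.072 [ 0.4515 -0.2592  0.072 ] 0.0715 106.4
215 265 0.1055 [ 0.427  -0.3318  0.1055] 0.0449 -174.7
180 85 0.0795 [ 0.5326 -0.3196  0.0795] 0.0614 7.6
```

The lug fits the given size (radius 86 mm, about 30 mm wide) at about −138°, and the networks put the pin there too. The white spot moves between views, so it is a glint. I'll push the stud clockwise.

```bash
python3 -m inch '[[255,[0,0.003,-0.005],[0,0,0]],[255,[0.003,0,0],[0,0,1]],[255,[0.0048,-0.0016,0],[0,0,6]],[255,[0.0048,-0.0016,0],[0,0,6]],[255,[0.0048,-0.0016,0],[0,0,6]],[255,[0.0048,-0.0016,0],[0,0,6]],[255,[0.0048,-0.0016,0],[0,0,6]],[255,[0.0048,-0.0016,0],[0,0,6]]]'
python3 -c "
from h import *
s,p=look('w3.png')
d=s['position'][:2]-[.4715,-.3255];print(np.hypot(*d),np.degrees(np.arctan2(d[1],d[0])))"
```

```text
clock: 4.53
position: [0.4283, -0.3213, 0.1023]
eef_rot: [0.001, 0.873, 0.488, -0.0]
ft_force: [-2.1, -2.0, 1.2]
opening: -0.0
grasp_force: 1.2
tcp [ 0.4283 -0.3213  0.1023] yaw 58.4 F [-2.1 -2.   1.2] t 4.5333
hub_top 0.62 [363.9, 238.5] [ 0.4725 -0.3244  0.0915] depth z [ 0.4725 -0.325   0.0903]
stud_top 0.89 [272.9, 251.0] [ 0.4343 -0.3009  0.1055] depth z [ 0.4345 -0.3007  0.1061]
pin_tip 0.71 [317.5, 319.8] [ 0.4234 -0.368   0.072 ] depth z [ 0.4447 -0.315   0.146 ]
notch 0.96 [478.7, 220.4] [ 0.5289 -0.3532  0.0795] depth z [ 0.5585 -0.4058 -0.0007]
0.043449158821582755 174.5095842538801
```

```bash
python3 -m inch '[[255,[0.0048,-0.0026,0.003],[0,0,6]],[255,[0.0048,-0.0026,0],[0,0,6]],[255,[0.0048,-0.0026,0],[0,0,6]],[255,[0.0048,-0.0026,0],[0,0,6]],[255,[0.0048,-0.002,0],[0,0,6]],[255,[0.0048,-0.002,0],[0,0,6]],[255,[0.0048,-0.002,0],[0,0,6]],[255,[0,0,0],[0,0,0]]]'
python3 -c "
from h import *
s,p=look('w4.png')
d=s['position'][:2]-[.472,-.325];print(np.hypot(*d),np.degrees(np.arctan2(d[1],d[0])))"
```

```text
clock: 5.45
position: [0.443, -0.2875, 0.0983]
eef_rot: [0.0, 0.989, 0.145, 0.0]
ft_force: [-0.3, -0.2, 0.7]
opening: -0.0004
grasp_force: 0.0
tcp [ 0.443  -0.2875  0.0983] yaw 16.6 F [-0.3 -0.2  0.7] t 5.45
hub_top 0.61 [371.2, 245.2] [ 0.472  -0.3222  0.0915] depth z [ 0.4721 -0.322   0.0919]
stud_top 0.79 [282.5, 256.5] [ 0.4605 -0.2805  0.1055] depth z [ 0.4608 -0.2805  0.106 ]
pin_tip 0.88 [404.1, 320.6] [ 0.4244 -0.3679  0.072 ] depth z [ 0.4289 -0.363   0.0794]
notch 0.57 [484.9, 232.4] [ 0.4915 -0.3813  0.0795] depth z [ 0.4759 -0.4439 -0.0012]
0.04742750502015648 127.76740773825055
```

View pics/w4.png

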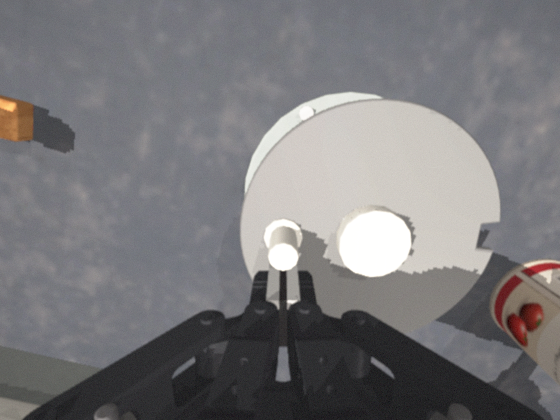

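The white spot at (307,112) stays on the camera's far side whichever way the camera is turned, so it is a glint. The stud is now at about 105°, at (283,256), and the finger is well seated. I'll keep pushing.

```bash
python3 -m inch '[[255,[0.0048,-0.002,0],[0,0,6]],[255,[0.0048,-0.002,0],[0,0,6]],[255,[0.0048,-0.002,0],[0,0,6]],[255,[0.0048,-0.0018,0],[0,0,6]],[255,[0.0048,-0.0018,0],[0,0,6]],[255,[0.0048,-0.0018,0],[0,0,6]],[255,[0.0048,-0.0018,0],[0,0,6]],[255,[0,0,0],[0,0,0]]]'
python3 - <<'E'
from h import *
s,p=look('w5.png')
q=arm.snapshot("top");save(q,"t5.png")
im=lambda i:cv2.resize(i,(390,390),interpolation=2)
cv2.imwrite("pics/z5.png",np.hstack([im(q["frame"][200:300,270:370,::-1]),cv2.resize(p["frame"][...,::-1],(390,293))[:390] if 0 else im(p["frame"][60:340,220:500,::-1])]))
E
```

```text
clock: 6.37
position: [0.4758, -0.2755, 0.0982]
eef_rot: [-0.0, 0.976, -0.22, -0.0]
ft_force: [-0.2, 0.5, 0.0]
opening: -0.0005
grasp_force: 0.0
tcp [ 0.4758 -0.2755  0.0982] yaw -25.4 F [-0.2  0.5  0. ] t 6.3667
hub_top 0.64 [377.8, 242.8] [ 0.473  -0.3239  0.0915] depth z [ 0.4723 -0.324   0.0901]
stud_top 0.83 [286.1, 259.1] [ 0.4907 -0.2829  0.1055] depth z [ 0.4906 -0.2828  0.1052]
pin_tip 0.59 [469.6, 267.3] [ 0.4257 -0.3677  0.072 ] depth z [ 0.4308 -0.3653  0.0786]
notch 0.7 [491.6, 226.1] [ 0.4501 -0.3815  0.0795] depth z [ 0.3977 -0.4196 -0.0011]
notch 0.32 [84.3, 323.6] [ 0.4915 -0.1548  0.0795] depth z [ 0.4671 -0.0896  0.015 ]
```

View pics/z5.png

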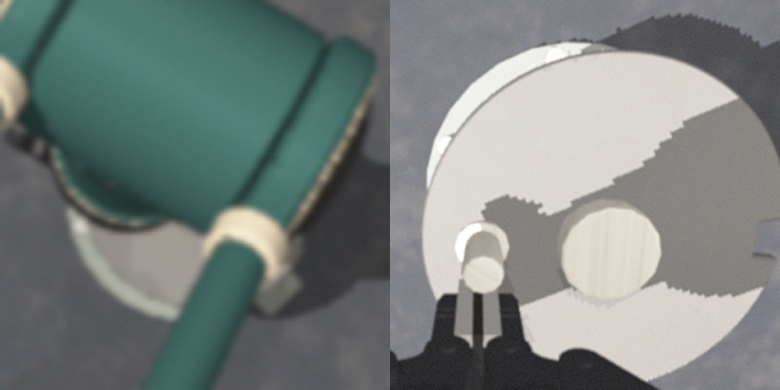

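The wrist crop shows the stud against the finger at about 66–68°. The notch at the right-hand rim is nearing the pin, which is steadily measured at −137°, so there are about 23° to go.

```bash
python3 -m inch '[[255,[0.0048,-0.0018,0],[0,0,6]],[255,[0.0048,-0.0018,0],[0,0,6]],[255,[0.0048,-0.0018,0],[0,0,6]],[255,[0,0,0],[0,0,0]],[255,[0,0,0],[0,0,0]]]'
python3 - <<'E'
from h import *
s,p=look('w6.png')
print(s["joint_positions"])
cv2.imwrite("pics/z6.png",cv2.resize(p["frame"][150:330,340:560,::-1],None,fx=3,fy=3,interpolation=2))
E
```

```text
clock: 7.08
position: [0.4906, -0.2783, 0.0982]
eef_rot: [-0.0, 0.93, -0.367, 0.0]
ft_force: [-0.6, -0.2, 0.1]
opening: 0.0004
grasp_force: 0.0
tcp [ 0.4906 -0.2783  0.0982] yaw -43.1 F [-0.6 -0.2  0.1] t 7.0833
hub_top 0.79 [380.4, 243.8] [ 0.4715 -0.3241  0.0915] depth z [ 0.4706 -0.324   0.0899]
stud_top 0.59 [285.8, 256.5] [ 0.5031 -0.2907  0.1055] depth z [ 0.5032 -0.2907  0.1057]
pin_tip 0.72 [486.4, 234.6] [ 0.4253 -0.3686  0.072 ] depth z [ 0.4243 -0.3689  0.0708]
notch 0.8 [494.5, 227.0] [ 0.4319 -0.3723  0.0795] depth z [ 0.3705 -0.3928  0.    ]
[-5.60242628e-01  1.85389180e-01  1.97738203e+00  9.63422338e-05
  9.78763896e-01  1.76285886e+00]
```

View pics/z6.png

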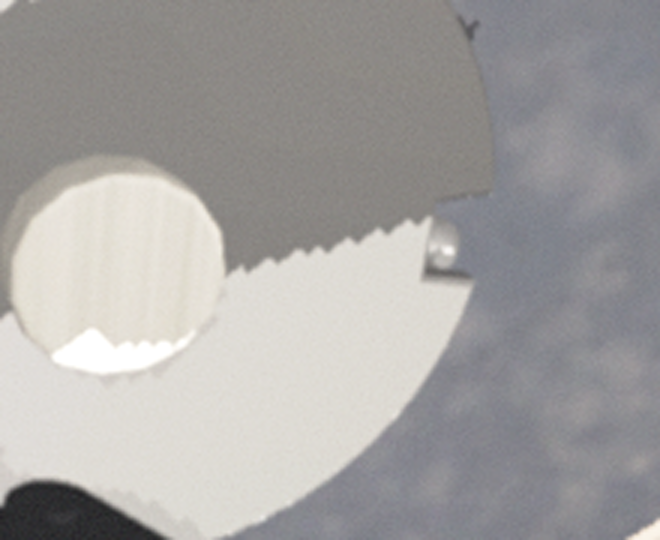

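Run:
```python
from h import *
s,p=wrist()
g=lambda x,y,z:pix(p,340+x/3,150+y/3,z=z)
A=g(118,273,.0915);print(A)   # hub top centre
for n,x,y,z in[("in",433,241,.0795),("o1",490,190,.0795),("o2",474,283,.0795),("i1",437,202,.0795),("i2",430,276,.0795),("pin",442,243,.072)]:
    q=g(x,y,z);d=(q-A)[:2];print(n,q.round(4),np.hypot(*d).round(4),(np.degrees(np.arctan2(d[1],d[0]))%360).round(1))
```

```text
[ 0.47276625 -0.32460549  0.0915    ]
in [ 0.4335 -0.3673  0.0795] 0.058 227.4
o1 [ 0.4349 -0.3794  0.0795] 0.0666 235.4
o2 [ 0.4217 -0.3683  0.0795] 0.0672 220.5
i1 [ 0.4392 -0.3717  0.0795] 0.0578 234.5
i2 [ 0.4282 -0.3634  0.0795] 0.0591 221.0
pin [ 0.4264 -0.37    0.072 ] 0.0649 224.4
```

The pin tip shows inside the notch at zoom (442,243), with 3.5° left to go (notch 227.9°, pin 224.4°).

```bash
python3 -m inch '[[255,[0.0028,-0.001,0],[0,0,3.5]],[255,[0,0,0],[0,0,0]],[255,[0,0,0],[0,0,0]]]'
python3 - <<'E'
from h import *
s,p=look('w7.png')
cv2.imwrite("pics/z7.png",cv2.resize(p["frame"][150:330,340:560,::-1],None,fx=3,fy=3,interpolation=2))
E
```

```text
clock: 7.63
position: [0.4932, -0.2794, 0.0982]
eef_rot: [-0.0, 0.918, -0.396, -0.0]
ft_force: [-1.0, 0.3, -0.4]
opening: 0.0003
grasp_force: 0.5
tcp [ 0.4932 -0.2794  0.0982] yaw -46.7 F [-1.   0.3 -0.4] t 7.6333
hub_top 0.94 [377.5, 240.5] [ 0.4735 -0.3241  0.0915] depth z [ 0.4738 -0.3242  0.092 ]
stud_top 0.69 [283.8, 255.9] [ 0.5057 -0.2921  0.1055] depth z [ 0.5059 -0.2923  0.106 ]
pin_tip 0.94 [488.2, 228.1] [ 0.4246 -0.3683  0.072 ] depth z [ 0.4238 -0.3685  0.0709]
```

View pics/z7.png

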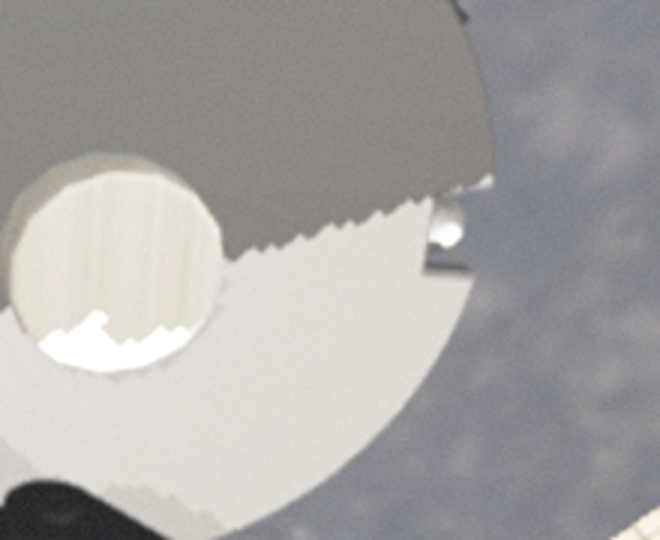

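Run:
```python
from h import *
s,p=wrist()
g=lambda x,y,z:pix(p,340+x/3,150+y/3,z=z)
A=g(117,272,.0915);print(A)
for n,x,y,z in[("o1",492,185,.0795),("o2",474,276,.0795),("i1",435,197,.0795),("i2",428,268,.0795),("pin",446,230,.072)]:
    q=g(x,y,z);d=(q-A)[:2];print(n,q.round(4),np.hypot(*d).round(4),(np.degrees(np.arctan2(d[1],d[0]))%360).round(1))
w,x,y,z=s["eef_rot"];Rm=Ro.from_quat([x,y,z,w]).as_matrix()
print(Rm.T@(np.array([.4727,-.3243,.1])-s["position"]))
```

```text
[ 0.47284425 -0.3245615   0.0915    ]
o1 [ 0.432  -0.3776  0.0795] 0.067 232.4
o2 [ 0.4201 -0.3657  0.0795] 0.0669 218.0
i1 [ 0.4373 -0.3697  0.0795] 0.0575 231.8
i2 [ 0.4272 -0.3611  0.0795] 0.0585 218.7
pin [ 0.4251 -0.3689  0.072 ] 0.0652 222.9
[ 0.01868431  0.04569474 -0.00173504]
```

The notch is at about 225.2° and the pin at about 223.4°, so one more 1.8° nudge. Then I'll back off, rise and go over the hub.

```bash
python3 -m inch '[[255,[0.0014,-0.0005,0],[0,0,1.8]],[255,[0,0,0],[0,0,0]],[255,[0,0,0],[0,0,0]],[255,[-0.006,0,0],[0,0,0]],[255,[0,0,-0.02],[0,0,0]],[255,[0,0,-0.03],[0,0,0]],[255,[0.0115,0.023,0],[0,0,0]],[255,[0.0115,0.023,0],[0,0,0]]]'
python3 -m inch '[[255,[0,0,0],[0,0,-7]],[255,[0,0,0],[0,0,-7]],[255,[0,0,0],[0,0,-7]],[255,[0,0,0],[0,0,-7]],[255,[0,0,0],[0,0,-7]],[255,[0,0,0],[0,0,-7]],[255,[0,0,0],[0,0,-7]],[255,[0,0,0],[0,0,-7]]]'
python3 -m inch '[[255,[0,0,0],[0,0,-7]],[255,[0,0,0],[0,0,-7]],[255,[0,0,0],[0,0,-7]],[255,[0,0,0],[0,0,-7]],[255,[0,0,0],[0,0,0]],[255,[0,0,0],[0,0,0]]]'
python3 - <<'E'
from h import *
s,p=look('w8.png')
w,x,y,z=s["eef_rot"];Rm=Ro.from_quat([x,y,z,w]).as_matrix()
print(Rm.T@(np.array([.4727,-.3243,.0915])-s["position"]))
E
```

```text
clock: 8.6
position: [0.4732, -0.324, 0.1512]
eef_rot: [0.001, 0.912, -0.41, 0.003]
ft_force: [0.7, -0.9, -0.1]
opening: -0.0
grasp_force: 0.0
clock: 9.27
position: [0.4713, -0.3233, 0.1483]
eef_rot: [0.0, 0.998, 0.068, 0.0]
ft_force: [0.5, 0.3, -0.5]
opening: -0.0003
grasp_force: 0.0
clock: 9.77
position: [0.4713, -0.3233, 0.1483]
eef_rot: [0.0, 0.953, 0.302, 0.0]
ft_force: [0.3, -0.6, 0.3]
opening: 0.0003
grasp_force: 0.0
tcp [ 0.4713 -0.3233  0.1483] yaw 35.2 F [ 0.3 -0.6  0.3] t 9.7667
hub_top 0.61 [288.1, 240.5] [ 0.4718 -0.3255  0.0915] depth z [ 0.472  -0.3253  0.0921]
stud_top 0.62 [276.9, 174.7] [ 0.5061 -0.293   0.1055] depth z [ 0.5059 -0.2931  0.1048]
stud_top 0.16 [286.5, 241.9] [ 0.4753 -0.3215  0.1055] depth z [ 0.4704 -0.3252  0.0915]
[0.00053123 0.00162491 0.05682248]
```

```bash
python3 -m inch '[[255,[0.001,0.001,0.014],[0,0,0]],[255,[0,0,0.014],[0,0,0]],[255,[0,0,0.014],[0,0,0]],[255,[0,0,0.004],[0,0,0]],[255,[0,0,0.002],[0,0,0]],[255,[0,0,0.002],[0,0,0]],[255,[0,0,0.001],[0,0,0]],[255,[0,0,0],[0,0,0]]]'
```

```text
clock: 10.68
position: [0.4731, -0.3238, 0.0983]
eef_rot: [0.0, 0.953, 0.304, 0.0]
ft_force: [0.7, -0.3, 0.8]
opening: 0.0001
grasp_force: 0.0
```

```bash
python3 -m inch '[[255,[0,0,0.001],[0,0,0]],[255,[0,0,0.001],[0,0,0]],[255,[0,0,0.001],[0,0,0]],[255,[0,0,0.001],[0,0,0]],[255,[0,0,0.001],[0,0,0]],[255,[0,0,0.001],[0,0,0]]]'
```

```text
clock: 11.18
position: [0.4733, -0.324, 0.0927]
eef_rot: [0.001, 0.953, 0.304, 0.0]
ft_force: [-2.2, 2.4, 6.5]
opening: -0.0001
grasp_force: 2.9
```

It has gone past the pin-stop depth with a plain sliding force of 6.5 N, so the disc is over the pin. I'll keep pressing.

```bash
python3 -m inch '[[255,[0,0,0.001],[0,0,0]],[255,[0,0,0.001],[0,0,0]],[255,[0,0,0.001],[0,0,0]],[255,[0,0,0.001],[0,0,0]],[255,[0,0,0.001],[0,0,0]],[255,[0,0,0.001],[0,0,0]],[255,[0,0,0.001],[0,0,0]],[255,[0,0,0],[0,0,0]]]'; python3 -m inch '[[255,[0,0,0.001],[0,0,0]],[255,[0,0,0.001],[0,0,0]],[255,[0,0,0],[0,0,0]]]'
```

```text
clock: 11.85
position: [0.4733, -0.324, 0.0855]
eef_rot: [0.001, 0.953, 0.304, 0.0]
ft_force: [-1.5, 0.7, 4.9]
opening: -0.0
grasp_force: 2.3
clock: 12.1
position: [0.4735, -0.324, 0.0853]
eef_rot: [0.001, 0.953, 0.304, 0.0]
ft_force: [-4.8, 4.1, 15.2]
opening: 0.0001
grasp_force: 7.6
```

At z 0.0853 the force has risen to 15 N, which is the bottom. I'll press a little firmer, lift away and check.

```bash
python3 -m inch '[[255,[0,0,0.001],[0,0,0]],[255,[0,0,0],[0,0,0]]]'; python3 -m inch '[[255,[0,0,-0.003],[0,0,0]],[255,[0,0,-0.01],[0,0,0]],[255,[0,0,-0.03],[0,0,0]],[255,[0,0,-0.035],[0,0,0]],[255,[0,0,-0.035],[0,0,0]],[255,[0,0,-0.035],[0,0,0]],[255,[0,0,0],[0,0,0]],[255,[0,0,0],[0,0,0]]]'
python3 - <<'E'
from h import *
s,p=wrist();save(p,"w9.png")
for n in("hub_top","stud_top"):
    for r in arm.spot_point(n,p): print(n,r["p"],r["at"],pix(p,*r["at"]).round(4))
u,v=arm.spot_point("hub_top",p)[0]["at"];u,v=int(u),int(v)
print(np.median([pix(p,u+i,v+j)[2] for i in range(-4,5) for j in range(-4,5)]),pix(p,u,v-30),pix(p,u+30,v))
E
```

```text
clock: 12.27
position: [0.4735, -0.3241, 0.0852]
eef_rot: [0.001, 0.953, 0.304, 0.0]
ft_force: [-7.4, 5.3, 21.2]
opening: -0.0001
grasp_force: 10.2
clock: 12.93
position: [0.4748, -0.3251, 0.2335]
eef_rot: [0.003, 0.953, 0.304, 0.002]
ft_force: [-0.4, 0.0, 0.0]
opening: -0.0001
grasp_force: 0.0
hub_top 0.7 [280.2, 201.9] [ 0.4705 -0.3249  0.0782]
stud_top 0.58 [273.3, 155.5] [ 0.5044 -0.2937  0.0899]
0.07687072873267156 [ 0.49269551 -0.30903811  0.06503615] [ 0.48509687 -0.35102355  0.06434313]
```

View pics/w9.png

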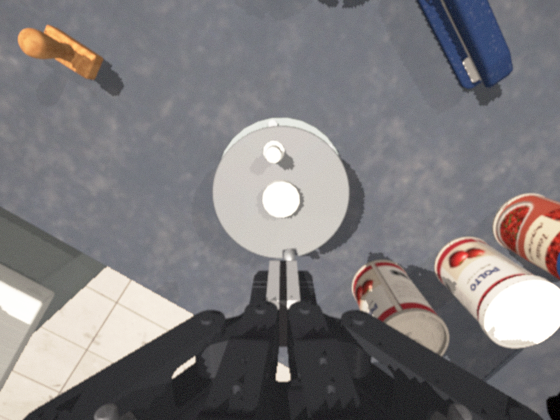

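The disc is home: the hub top measures 0.077, the plate 0.065, and the pin stands in the notch at (289,255). The arm is clear and the other things have not moved.

```bash
python3 -c "
from bench import arm
print(arm.finish_job())"
```

```text
the job is handed in; nothing more can be done
None
```

The disc is locked: I pushed it round by the stud until the notch was over the pin, pressed it fully home (hub top measured about 77 mm), and handed the job in at about 13 s with the arm clear.

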